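Make up two craft kits for the flower-printing class

ROBOT

A 6-joint arm with a two-finger parallel gripper is mounted at the origin on the work surface. World frame = base frame: x ahead of the robot, y to its left, z up, the work surface at z = 0. Lengths are in mm, angles in rad, forces in N, time in s.
With the tool pointing down it reaches from about 425 to 925 mm from the base axis. Payload 12.5 kg.
Tool frame: the origin (TCP) lies midway between the tips of the shut fingers; the grasp point (between the pads) lies 19 mm behind it (ctrl.tcp_to_grasp is the x of the grasp point in the tool frame, in mm); x points along the fingers, y is the direction in which the jaws open and shut, and the axes are right-handed (so a half turn about x gives the same grasp; the last joint's range is limited). The gripper opens to 85 mm and grips with 20 to 120 N. Pads are 22 mm wide; open, the fingers measure 114 mm over their backs; the gripper's body (76 mm by 85 mm) begins 54 mm behind the grasp point. The pads swing forward as they close: fully open they stand 13 mm farther back than shut.
Start: joints at [-0.106, 0.491, 1.559, -0, 1.092, -0.106], TCP at [625.018, 0.021, 208.127] pointing down, gripper open.
Joint ranges: [-3.1, 3.1], [-0.84, 2.19], [0.05, 2.79], [-1.13, 4.28], [0.06, 2.93], [-2.69, 2.69]. Speed limits (rad/s): [2.22, 2.22, 2.79, 3.14, 3.14, 3.14].

INTERFACE

Orientations are given as [roll, pitch, yaw] about the fixed x, y, z axes, in that order (R = Rz(yaw) Ry(pitch) Rx(roll)).
In Python, from station import ctrl, read_camera gives the robot as it stands.
- The arm moves only by the tool send_rows, never from a script. Its argument "plan" is a list of rows, each a list of 7 numbers: the closure in counts, from 0 (fully open) to 255 (shut), then the shift along the tool's x, y, z in mm, then the turn, a rotation vector about the tool's x, y, z in degrees. A call has 1 to 20 rows; each row is the pose to reach, as a shift and turn from the pose commanded when the call began, along the tool's axes at that moment; what a row does not reach only later rows make up. A row lasts 1/10 s, in which the tool goes at most 50 mm and 8.59 degrees, less where a joint would pass 70% of its speed; a pose out of reach is approached as far as the arm can. A call with a gripper value outside its range is refused whole. The fingers move at their own pace and stop on an object; "grip_force" is the grip in N (left out, the last holds). Time passes only in rows, so rows that repeat a pose let the fingers close. It gives the time, the measured TCP pose, the force and the opening at its end, in the units of the state.
- ctrl.sense(): the state, without advancing time (a new reading comes with each control period).
- read_camera(name): name is "scene" or "side" or "wrist"; returns a dict with "pixels" (384x512x3 uint8, red, green, blue), "depth" (384x512 float32, mm along the optical axis (not along the pixel's ray), 0 where there is no reading), "fx", "fy", "cx", "cy" (pixels), "R" (3x3) and "t" (3): a world point X has camera coordinates R X + t. Camera axes: x right, y down, z forward; pixel columns grow to the right and rows downward; lengths in mm; the calibration is good to about 2 mm. A picture is of the moment at which its call begins.
- ctrl.sign_off(): hands the job in, once; it reports no verdict.
The state is a dict: "time": time; "joints": joint angles; "joint_velocities": joint speeds; "tau": joint torques, N m; "ee_pos": TCP position; "orientation": TCP orientation; "contact_force": force on the tool from outside, world axes, zero at the start; "moment": the same for the moment, N m; "gripper_width": finger opening in mm.
Only numpy, scipy, OpenCV 4.12 (cv2) and the standard library are available. Lean on these libraries where they do the work, as an engineer would, in place of code of your own. Each camera call takes 0.05 s, during which the arm holds its last target. There are 200 camera calls.

TASK

Make up two kits from the stock on the green mat. The blue tray gets the mallet, lying flat, and the yellow jar, upright; the white tray gets the tape roll, lying flat, the red jar, upright, and the scraper, its blade slid down into the tray's two upright guides until it rests on the tray's floor. Each thing must rest on its tray's floor, and the white jar stays where it is.

Things in the scene. Friction and masses are not known exactly. Their poses are not given: they have to be found in the camera images.
- mallet: Mallet lying on the 3 mm mat, 160 g, 180 mm long. x: along the handle to the head, z up. Origin: on the underside below the steel shaft, near the centre of mass. Shaft 12 mm diameter, bare from x -30 to +25 mm, axis 14 mm above the underside. Head (half yellow, half black): cylinder 30 mm diameter, 60 mm long along y, at x +40 mm. Black grip 26 mm diameter, x -30 to -125 mm. At the start x is within 0.25 rad of world y.
- yellow_jar: Yellow screw-cap paint jar, straight-sided, 44 mm diameter (cap, the top 18 mm: 43 mm), 60 mm tall, about 90 g, standing upright on the green mat, which is 3 mm thick. Origin: centre of its underside, z up.
- red_jar: Red screw-cap paint jar, straight-sided, 44 mm diameter (cap, the top 18 mm: 43 mm), 60 mm tall, about 90 g, standing upright on the green mat, which is 3 mm thick. Origin: centre of its underside, z up.
- white_jar: White screw-cap paint jar, straight-sided, 44 mm diameter (cap, the top 18 mm: 43 mm), 60 mm tall, about 90 g, standing upright on the green mat, which is 3 mm thick. Origin: centre of its underside, z up. Belongs to neither kit: leave it where it stands.
- tape_roll: Orange roll of tape lying flat on the 3 mm thick mat: ring of 60 mm outer diameter, 38 mm hole, 24 mm high, about 60 g. Origin: centre of its underside, z up.
- scraper: Bench scraper, 90 g, upright in the wooden stand, leaning up to 0.12 rad in its slot. Steel blade 4 mm thick (x), 90 mm wide (y), 52 mm tall; dark flat-sided wooden handle on top, 18 mm thick (x), 60 mm wide (y), 50 to 70 mm above the blade's lower edge. Origin: middle of the lower edge, z up.
- stand: Fixed wooden stand on the mat, 40 mm (x) by 120 mm (y), 30 mm high. A slot 7 mm wide, 98 mm long (y), 26 mm deep holds the scraper's blade: lift the scraper straight up. Origin: centre of its underside.
- blue_tray: Blue open tray, fixed to the table: 250 mm (x) by 180 mm (y), walls 4 mm thick, 24 mm high, floor 4 mm thick. Origin: centre of its underside on the table, z up. One plain compartment. Its x points away from the robot (within 0.2 rad).
- white_tray: White open tray, fixed to the table, same size as the blue one: 250 mm (x) by 180 mm (y), walls 4 mm thick, 24 mm high, floor 4 mm thick. Origin: centre of its underside, z up. The guides stand across its far end, centred 70 mm along x; the rest is one plain compartment. Its x points away from the robot (within 0.2 rad).
- guides: Two dark upright guides in the white tray, fixed, slots facing each other along y; they hold the blade in their y-z plane. Origin: midway between them on the tray's floor, z up, axes as the tray. Slots 7 mm wide (x), 96 mm from slot end to slot end (y), straight up to 30 mm above the floor, then flared to 40 mm (mouth 16 mm wide). Open between y -34 and +34 mm, so handle and fingers fit.

How it is judged:
By the outcome, as a careful person would: the job done as asked, in the order asked, and still so for the second after the job is handed in, with the robot touching nothing.
It also fails if it takes over 112 s, if anything falls off the work surface, if the arm or the gripper's body presses on something with over 40 N, if the wrist force passes 120 N, or if a joint passes its speed limit or range.

## Working session

There is one attempt and no reset: what is moved stays moved. The work goes in short steps, Python scripts to look and compute and a tool call to move; the robot and the scene stay as the last step left them, time stands still between calls to the robot, and variables do not carry over. Pictures are saved under pics/ and viewed, about 12 in all and at most 16, crops included, and the job is handed in when it is done.

Besides the shell and the picture viewer there is one more tool, called as name(argument=value, ...), one argument or row to a line, values as JSON. send_rows: Moves the arm, as the interface text tells. Its arguments: {"type":"object","properties":{"plan":{"type":"array"},"grip_force":{"type":"number"}},"required":["plan"]}

```bash
ls; mkdir -p pics
python3 - <<'E'
from station import ctrl, read_camera
import cv2, numpy as np
print(ctrl.sense()); print(ctrl.tcp_to_grasp)
for n in ("scene","side"):
    c=read_camera(n); np.savez(f"pics/{n}0.npz",**c)
    cv2.imwrite(f"pics/{n}0.png",c["pixels"][:,:,::-1]); print(n,c["R"],c["t"],c["fx"])
a=[cv2.imread(f"pics/{n}0.png") for n in("scene","side")]
E
```

```text
pics
{'time': 0.0, 'joints': array([-1.05627882e-01,  4.91575164e-01,  1.55946800e+00,  1.15203889e-05,
        1.09170866e+00, -1.05627406e-01]), 'joint_velocities': array([-0.00057317,  0.00034146,  0.00085966, -0.00080344,  0.00058695,
        0.00030683]), 'tau': array([-2.53899279e-04, -6.18447447e+01, -2.61596632e+01, -1.41405640e-04,
        4.01603000e-03, -9.44706159e-06]), 'ee_pos': array([6.24737430e+02, 3.59975405e-02, 2.07511676e+02]), 'orientation': array([-1.68523776,  1.56963711,  3.02714543]), 'contact_force': array([-0.44556551, -0.27784199, -0.11121416]), 'moment': array([-0.01334915,  0.021604  , -0.02268606]), 'gripper_width': 85.47919169623002}
-18.700000000000003
scene [[-0.39719124  0.91767529  0.01054451]
 [ 0.65985002  0.29354624 -0.6916853 ]
 [-0.6378378  -0.26777355 -0.72212206]] [ 247.66410282 -356.15390932 1379.72832647] 400.43862706867094
side [[ 0.96664897 -0.25543994  0.01844474]
 [-0.15244645 -0.63177457 -0.7600138 ]
 [ 0.2057908   0.73185472 -0.64964515]] [-556.77704345  109.56602375  853.9972554 ] 445.44017004770456
```

View pics/scene0.png

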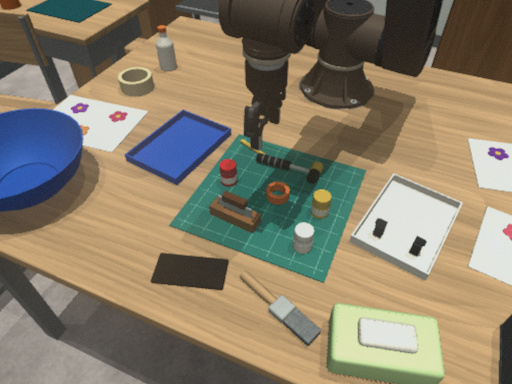

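View pics/side0.png

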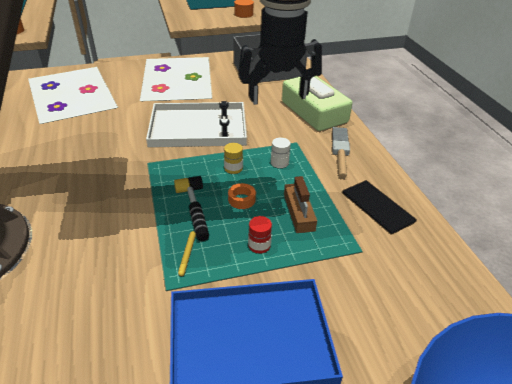

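The scene view has the robot at the top, the blue tray at (180,145), the white tray at (408,222) with its guides near (380,228) and (418,245), and the mat in between. The side view shows the mallet with its handle toward the camera (190,185→200,235), yellow jar (233,157), white jar (281,152), red jar (260,235), tape (241,195) and the stand with the leaning scraper (300,203). Next I fuse both depth images into points and measure each object.

```bash
cat > h.py <<'E'
import numpy as np, cv2
def cloud(c):
    d=c["depth"].astype(float); v,u=np.indices(d.shape)
    P=np.stack([(u-c["cx"])/c["fx"]*d,(v-c["cy"])/c["fy"]*d,d],-1)
    W=(P-c["t"])@c["R"]          # R^T (P-t)
    W[d==0]=np.nan
    return W
def ortho(cs,x0,x1,y0,y1,s=1.0,zmax=150):
    """top view: rows = x (far up), cols = y (left = +y); s px/mm"""
    H,Wd=int((x1-x0)*s),int((y1-y0)*s); img=np.zeros((H,Wd,3),np.uint8); hz=np.full((H,Wd),-1e9)
    for c in cs:
        W=cloud(c).reshape(-1,3); C=c["pixels"].reshape(-1,3)
        ok=np.isfinite(W[:,0])&(W[:,2]<zmax)&(W[:,0]>x0)&(W[:,0]<x1)&(W[:,1]>y0)&(W[:,1]<y1)
        W,C=W[ok],C[ok]; o=np.argsort(W[:,2]); W,C=W[o],C[o]
        r=((x1-W[:,0])*s).astype(int).clip(0,H-1); k=((y1-W[:,1])*s).astype(int).clip(0,Wd-1)
        for dr in(0,1):
            for dk in(0,1):
                rr,kk=(r+dr).clip(0,H-1),(k+dk).clip(0,Wd-1)
                m=W[:,2]>hz[rr,kk]; img[rr[m],kk[m]]=C[m]; hz[rr[m],kk[m]]=W[m,2]
    return img,hz
E
python3 - <<'E'
from h import *
cs=[dict(np.load(f"pics/{n}0.npz")) for n in("scene","side")]
img,hz=ortho(cs,330,930,-400,400)
for k in range(0,800,100): cv2.line(img,(k,0),(k,599),(255,255,255),1)
for r in range(30,600,100): cv2.line(img,(0,r),(799,r),(255,255,255),1)
cv2.imwrite("pics/ortho0.png",img[:,:,::-1])
for n,c in zip(("scene","side"),cs):
    W=cloud(c); hsv=cv2.cvtColor(c["pixels"],cv2.COLOR_RGB2HSV).astype(int); h,s,v=hsv[...,0],hsv[...,1],hsv[...,2]
    roi=(W[...,0]>350)&(W[...,0]<900)&(abs(W[...,1])<380)&(W[...,2]<120)
    def rep(nm,m):
        p=W[m&roi]
        if len(p)>5: print(n,nm,len(p),"med",np.median(p,0).round(1),"lo",np.percentile(p,2,0).round(1),"hi",np.percentile(p,98,0).round(1))
    z=W[...,2]
    rep("mat",(h>70)&(h<90)&(s>120)&(z<10)); rep("table",(h>8)&(h<22)&(z<8)&(s<150))
    rep("yellowtop",(h>18)&(h<30)&(s>140)&(z>58)); rep("redtop",((h<5)|(h>175))&(s>150)&(z>58))
    rep("whitetop",(s<40)&(v>130)&(z>58)&(abs(W[...,1])<180)); rep("tapetop",(h>3)&(h<14)&(s>160)&(z>24)&(z<33))
    b=(h>105)&(h<125)&(s>150)&roi&(W[...,1]<0)
    rep("bluefloor",b&(z<10)); rep("bluerim",b&(z>21))
    q=W[b&(z>21)][:,:2].astype(np.float32); print(cv2.minAreaRect(q))
    w=(s<40)&(v>120)&roi&(W[...,1]>140)&(z>20)&(z<28)
    print("white",cv2.minAreaRect(W[w][:,:2].astype(np.float32)))
E
```

```text
scene mat 8606 med [617.1  40.6   3.5] lo [ 389.3 -183.2    0.7] hi [745.6 186.4   6.3]
scene table 26835 med [ 7.744e+02 -4.550e+01  2.000e-01] lo [ 363.3 -368.5 -752.4] hi [896.4 355.5   4. ]
scene yellowtop 177 med [569.9 123.3  63.4] lo [550.6 105.5  59.2] hi [585.9 140.8  65.9]
scene redtop 147 med [ 562.9 -127.    63.4] lo [ 544.5 -146.    59.2] hi [ 579.4 -109.7   65.7]
scene whitetop 251 med [680.9 118.6  62.9] lo [660.1  97.4  59. ] hi [698.8 137.7  65.5]
scene tapetop 142 med [558.1   9.7  27.3] lo [535.7 -17.5  24.3] hi [586.4  34.8  29.7]
scene bluefloor 2280 med [ 488.3 -313.3    4.8] lo [ 378.6 -377.1    1.7] hi [ 592.9 -248.     7.7]
scene bluerim 148 med [ 586.6 -243.9   24.6] lo [ 403.6 -372.3   22. ] hi [ 623.5 -219.5   27.3]
((529.405517578125, -252.69566345214844), (115.5465316772461, 273.63458251953125), 54.06427001953125)
white ((640.9309692382812, 287.19927978515625), (184.45399475097656, 517.559814453125), 74.85067749023438)
side mat 16116 med [528.  -51.4   3. ] lo [ 375.5 -190.4    0.6] hi [740.4 176.9   5.3]
side table 24625 med [ 751.9 -217.7    0. ] lo [ 353.5 -372.9   -2.4] hi [894.5 337.    2.5]
side yellowtop 174 med [563.6 117.9  62.7] lo [544.6  99.9  59.4] hi [582.7 139.5  65.3]
side redtop 310 med [ 557.3 -133.8   62.9] lo [ 538.3 -151.4   58.6] hi [ 575.7 -112.5   65.2]
side whitetop 166 med [676.6 113.8  62.5] lo [657.9 -94.4  58.9] hi [696.7 133.1  65.4]
side tapetop 241 med [556.2   3.   26.7] lo [528.9 -22.5  24.3] hi [582.5  32.   29. ]
side bluefloor 12061 med [ 481.1 -313.2    4.1] lo [ 373.1 -377.     1.8] hi [ 607.4 -230.9    6.9]
side bluerim 675 med [ 507.1 -248.3   23.7] lo [ 360.2 -373.6   21.3] hi [ 620.6 -220.    26.1]
((491.0919189453125, -311.49859619140625), (162.455322265625, 247.88099670410156), 82.32539367675781)
white ((639.3197021484375, 284.6112976074219), (180.96144104003906, 512.8567504882812), 76.25557708740234)
```

View pics/ortho0.png

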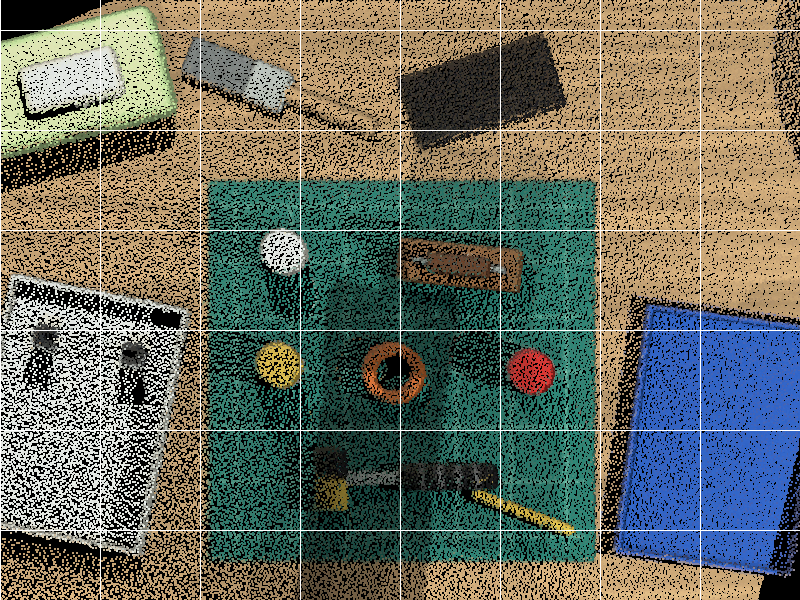

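The top view (x = 930−row, y = 400−col) shows the mallet head near (330,480), with its handle running to (497,475). It also shows the tape (393,372), red jar (531,371), yellow jar (279,365), white jar (283,251) and stand (463,265). The white tray's right edge runs (188,308)→(140,553), and the blue tray's left edge runs (645,303)→(617,553). Now I fit the poses.

```bash
cat >> h.py <<'E'
from scipy.optimize import least_squares
def rectfit(q,p0,hx=123,hy=88):
    """q: rim points xy; fit centre,yaw of the rectangle through wall middles"""
    def res(p):
        c,s=np.cos(p[2]),np.sin(p[2]); d=q-p[:2]; a=d[:,0]*c+d[:,1]*s; b=-d[:,0]*s+d[:,1]*c
        dx,dy=abs(a)-hx,abs(b)-hy
        out=np.hypot(np.maximum(dx,0),np.maximum(dy,0)); ins=np.minimum(np.maximum(dx,dy),0)
        return out+ins
    r=least_squares(res,p0,loss="soft_l1",f_scale=2); return r.x,np.sqrt(np.median(r.fun**2))
def circ(q,r,c0=None):
    c0=q.mean(0) if c0 is None else c0
    return least_squares(lambda c:np.maximum(np.hypot(*(q-c).T)-r,0)*5+.02*np.hypot(*(q-c).T),c0).x
E
python3 - <<'E'
from h import *
from station import read_camera
w=read_camera("wrist"); np.savez("pics/wrist0.npz",**w)
for n in ("scene","side","wrist"):
    c=dict(np.load(f"pics/{n}0.npz"))
    W=cloud(c); hsv=cv2.cvtColor(c["pixels"],cv2.COLOR_RGB2HSV).astype(int); h,s,v=hsv[...,0],hsv[...,1],hsv[...,2]; z=W[...,2];X=W[...,0];Y=W[...,1]
    def box(x0,x1,y0,y1,z0,z1): return (X>x0)&(X<x1)&(Y>y0)&(Y<y1)&(z>z0)&(z<z1)
    print("==",n)
    for nm,m,p0 in (("blue",box(330,670,-450,-190,21.5,27)&(h>105)&(h<125),[500,-310,-.09]),("white",box(330,670,190,500,21.5,27)&(s<50),[500,320,-.19])):
        q=W[m][:,:2]
        if len(q)>40: print(nm,len(q),rectfit(q,p0))
    for nm,cx,cy in(("yellow",565,121),("red",560,-130),("white",678,116)):
        q=W[box(cx-32,cx+32,cy-32,cy+32,60,66)]
        if len(q)>20: print(nm,len(q),circ(q[:,:2],21.5).round(1),np.median(q[:,2]))
    q=W[box(520,595,-35,45,23,30)]
    if len(q)>20: print("tape",len(q),circ(q[:,:2],30).round(1),np.median(q[:,2]))
    for nm,m in(("grip",box(425,485,-105,-5,15,35)),("shaft",box(425,485,8,45,15,30)),("head",box(400,500,50,95,22,38)),("standtop",box(630,700,-135,10,28,36)),("scraper",box(640,690,-120,-5,72,85)),("blade",box(640,690,-120,-5,40,52)),("gtop",box(540,640,230,420,36,52)&(v<90))):
        q=W[m]
        if len(q)<15: continue
        r=cv2.minAreaRect(q[:,:2].astype(np.float32)); p=q[:,:2]-q[:,:2].mean(0); u=np.linalg.svd(p,full_matrices=False)[2][0]
        print(nm,len(q),"mean",q.mean(0).round(1),"dir",np.degrees(np.arctan2(u[1],u[0])).round(1),"rect",np.round(r[0],1),np.round(r[1],1),round(r[2],1),"zmax",np.percentile(q[:,2],95).round(1))
E
```

```text
== scene
blue 378 (array([ 4.90339256e+02, -3.18664537e+02, -1.36652273e-01]), np.float64(1.1475273659471283))
white 630 (array([ 5.16059685e+02,  3.25972547e+02, -2.00458298e-01]), np.float64(1.282769338845537))
yellow 194 [565.8 123.1] 63.387616215153585
red 160 [ 558.8 -128.9] 63.297647137831476
white 242 [679.5 118.8] 63.04070124726637
tape 218 [558.    8.9] 27.240738655477433
grip 270 mean [458.5 -49.8  24.9] dir 86.2 rect [454.3 -56.1] [102.6  37.8] 78.5 zmax 31.0
shaft 58 mean [454.6  26.7  21.2] dir 91.4 rect [452.9  26.4] [14.3 35.2] 1.5 zmax 24.5
head 194 mean [455.5  72.6  29.9] dir 0.5 rect [451.9  68.1] [62.8 35.9] 1.3 zmax 34.3
standtop 464 mean [673.6 -52.4  33. ] dir 88.0 rect [665.2 -57.8] [121.   42.5] 84.3 zmax 35.5
scraper 179 mean [667.5 -55.3  76.9] dir 85.0 rect [666.5 -56.1] [59. 20.] 83.0 zmax 79.3
blade 97 mean [667.4 -55.1  45. ] dir 83.9 rect [666.8 -56.4] [88.6  4.8] 84.4 zmax 50.5
gtop 127 mean [584.7 313.1  41.9] dir 79.1 rect [586.  311.8] [111.4  24. ] 79.0 zmax 47.1
== side
blue 1157 (array([ 4.88894589e+02, -3.21706688e+02, -1.33759868e-01]), np.flo
[... 1080 characters left out ...]
5932073522324
red 1094 [ 559.8 -129.5] 63.380744638732196
white 2197 [679.5 117.9] 63.313143848144335
tape 1545 [558.4   7.8] 27.316365890530307
grip 1970 mean [457.3 -49.1  25.7] dir -93.2 rect [454.4 -56.1] [104.6  40.5] 79.1 zmax 30.1
shaft 453 mean [455.1  26.7  21.8] dir -88.8 rect [453.9  26.5] [36.8 12. ] 90.0 zmax 24.2
head 1932 mean [454.2  70.4  30.2] dir -178.9 rect [452.9  67.6] [60.2 34.4] 1.5 zmax 33.9
standtop 2406 mean [663.7 -46.7  33.3] dir -100.1 rect [666.7 -58.5] [120.8  40.3] 84.3 zmax 34.6
scraper 1102 mean [666.4 -55.5  77.1] dir -95.9 rect [666.9 -57.1] [60.1 18.5] 84.3 zmax 78.5
blade 46 mean [668.9 -20.3  46.2] dir 79.4 rect [668.4 -21.9] [19.5  3.8] 73.3 zmax 51.4
```

All three cameras agree to 2–3 mm, and heights and sizes match the given values. The scraper is nearly upright. Next is a helper that turns a target pose into move rows.

```bash
cat >> h.py <<'E'
from scipy.spatial.transform import Rotation as Ro
def Rdown(a):  # tool x down, jaw axis at world angle a (deg)
    x=np.array([0,0,-1.]); y=np.array([np.cos(np.radians(a)),np.sin(np.radians(a)),0]); return np.c_[x,y,np.cross(x,y)]
def go(*wps):
    """wps: (x,y,z,jaw deg) TCP targets -> shifts/turns in tool axes from the present pose"""
    from station import ctrl
    s=ctrl.sense(); R=Ro.from_euler("xyz",s["orientation"]).as_matrix(); p=s["ee_pos"]
    print("t",round(s["time"],2),"at",p.round(1),"jaw",np.degrees(np.arctan2(R[1,1],R[0,1])).round(1),"tilt",np.degrees(np.arccos(-R[2,0])).round(2),"w",round(s["gripper_width"],1),"F",s["contact_force"].round(1),"j",s["joints"].round(2))
    for w in wps:
        d=R.T@(np.array(w[:3])-p); r=Ro.from_matrix(R.T@Rdown(w[3])).as_rotvec(degrees=True)
        print(w,"->",d.round(1).tolist(),r.round(1).tolist())
E
python3 -c "
from h import *
go((453.5,26,90,1.2),(453.5,26,5,1.2),(453.5,26,90,181.2))"
```

```text
t 0.15 at [624.8   0.  207.7] jaw -0.0 tilt 0.05 w 85.4 F [ 0.5  0.5 -0.6] j [-0.11  0.49  1.56  0.    1.09 -0.11]
(453.5, 26, 90, 1.2) -> [117.8, -171.2, -26.0] [-1.2, -0.0, 0.0]
(453.5, 26, 5, 1.2) -> [202.8, -171.2, -26.0] [-1.2, -0.0, 0.0]
(453.5, 26, 90, 181.2) -> [117.8, -171.2, -26.0] [178.8, 0.1, 0.0]
```

send_rows(
  plan=[
    [120,118,-171,-26,-1.2,0,0],
    [120,118,-171,-26,-1.2,0,0],
    [120,118,-171,-26,-1.2,0,0],
    [120,118,-171,-26,-1.2,0,0],
    [120,118,-171,-26,-1.2,0,0],
    [120,118,-171,-26,-1.2,0,0],
    [120,160,-171,-26,-1.2,0,0],
    [120,192,-171,-26,-1.2,0,0],
    [120,192,-171,-26,-1.2,0,0],
  ],
  grip_force=60,
)

```text
time: 1.05
ee_pos: [454.5, 25.8, 14.0]
orientation: [-1.679, 1.568, 3.054]
contact_force: [0.1, 0.5, -0.5]
gripper_width: 45.1
```

Run:
```python
from h import *
from station import read_camera
go((453.5,26,5,1.2))
c=read_camera("wrist"); cv2.imwrite("pics/w1.png",c["pixels"][:,:,::-1])
W=cloud(c); X,Y,z=W[...,0],W[...,1],W[...,2]
for a,b in((5,20),(30,44)):
    q=W[(X>435)&(X<475)&(Y>a)&(Y<b)&(z>15)&(z<30)]
    if len(q): print(len(q),np.median(q,0).round(1),np.ptp(q,0).round(1))
```

```text
t 1.05 at [454.5  25.8  14. ] jaw 1.2 tilt 0.18 w 45.1 F [ 0.1  0.5 -0.5] j [-0.09  0.59  2.14 -0.    0.42 -0.11]
(453.5, 26, 5, 1.2) -> [9.0, -1.0, -0.2] [-0.0, -0.0, 0.2]
551 [453.4  12.8  22.6] [11.8 15.   8.1]
584 [453.1  37.1  22.5] [11.6 14.   7.2]
```

View pics/w1.png

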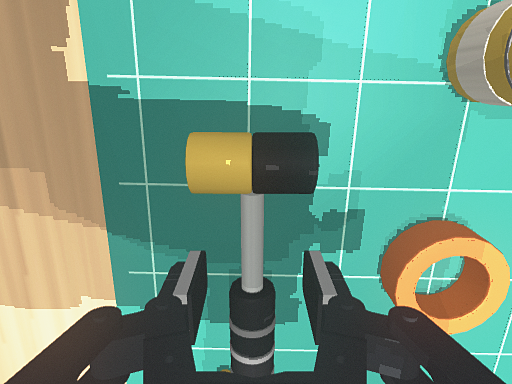

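The wrist view shows the head at (252,163), the shaft at column 252 between fingertips at columns 190 and 320, and the shaft/grip border at row 280. I'll check where the TCP falls along the shaft.

Run:
```python
from h import *
from station import read_camera
c=read_camera("wrist"); W=cloud(c)
for P in((454.5,25.8,14),(454.5,25.8,33),(453.5,-2,17),(453.5,43,17)):
    k=c["R"]@np.array(P)+c["t"]; print(P,(c["fx"]*k[0]/k[2]+c["cx"]).round(),(c["fy"]*k[1]/k[2]+c["cy"]).round(),k[2].round())
for v in(140,190,200,240,270,278,285,300,320): print(v,W[v,252].round(1))
for v in(260,280,300,320,335): print(v,W[v,195].round(1),W[v,315].round(1))
```

```text
(454.5, 25.8, 14) 254.0 241.0 185.0
(454.5, 25.8, 33) 253.0 257.0 167.0
(453.5, -2, 17) 251.0 288.0 191.0
(453.5, 43, 17) 252.0 213.0 177.0
140 [452.6  82.4  25.4]
190 [453.1  58.2  25.4]
200 [453.2  52.5  23.7]
240 [453.6  30.6  23.4]
270 [454.   13.2  23.5]
278 [454.1   7.9  22.9]
285 [454.1   3.6  23. ]
300 [454.3  -1.3  29.5]
320 [454.5 -14.6  28.7]
260 [429.7  35.6  54.4] [480.4  36.9  54.6]
280 [432.5  36.3  70.8] [nan nan nan]
300 [432.4  28.4  72.2] [477.7  30.6  73.8]
320 [432.7  21.7  75.2] [477.5  24.5  77.4]
335 [432.6  15.2  75.7] [477.8  18.9  78.8]
```

The TCP is well centred on the bare shaft, so I descend, grip and lift.

send_rows(
  plan=[
    [120,9,-1,0,0,0,0],
    [120,9,-1,0,0,0,0],
    [255,9,-1,0,0,0,0],
    [255,9,-1,0,0,0,0],
    [255,9,-1,0,0,0,0],
    [255,9,-1,0,0,0,0],
    [255,9,-1,0,0,0,0],
    [255,9,-1,0,0,0,0],
    [255,-21,-1,0,0,0,0],
    [255,-61,-1,0,0,0,0],
    [255,-100,-1,0,0,0,0],
    [255,-100,-1,0,0,0,0],
  ],
  grip_force=60,
)

```text
time: 2.35
ee_pos: [454.8, 25.9, 120.1]
orientation: [1.464, 1.564, -0.086]
contact_force: [0.5, -0.8, -0.7]
gripper_width: -0.2
```

```bash
python3 -c "
from h import *
go((517.6,-363.9,120,-97.7),(517.6,-363.9,40,-97.7))"
```

```text
t 2.35 at [454.8  25.9 120.1] jaw 1.2 tilt 0.41 w -0.2 F [ 0.5 -0.8 -0.7] j [-0.09  0.38  2.06  0.    0.69 -0.11]
(517.6, -363.9, 120, -97.7) -> [0.7, 54.6, 391.1] [98.9, -0.3, -0.3]
(517.6, -363.9, 40, -97.7) -> [80.7, 54.0, 391.0] [98.9, -0.3, -0.3]
```

The gripper closed fully, so the mallet was missed. I'll look.

Run:
```python
from h import *
from station import read_camera
c=read_camera("wrist"); cv2.imwrite("pics/w2.png",c["pixels"][:,:,::-1]); W=cloud(c); X,Y,z=W[...,0],W[...,1],W[...,2]
for a in range(-120,100,15):
    q=W[(X>400)&(X<510)&(Y>a)&(Y<a+15)&(z>12)&(z<40)]
    if len(q)>5: print(a,len(q),np.median(q,0).round(1),np.ptp(q,0).round(1))
```

```text
-45 26 [442.4 -34.3  20.8] [2.1 8.4 9.2]
-30 327 [453.5 -19.7  27.5] [25.5 14.4 14. ]
-15 524 [453.4  -6.9  27.3] [25.1 15.  18.7]
0 327 [453.8   4.6  22.3] [22.2 15.  16.9]
15 242 [452.9  22.6  22.6] [11.  14.7  7.6]
30 252 [452.6  37.5  22.6] [10.8 14.8  5.9]
45 475 [452.2  55.9  23.4] [58.3 14.9 15.7]
60 1527 [452.   67.9  32.4] [60.  15.   8.6]
75 1267 [453.1  80.4  29.3] [59.5 10.8 17.7]
```

View pics/w2.png

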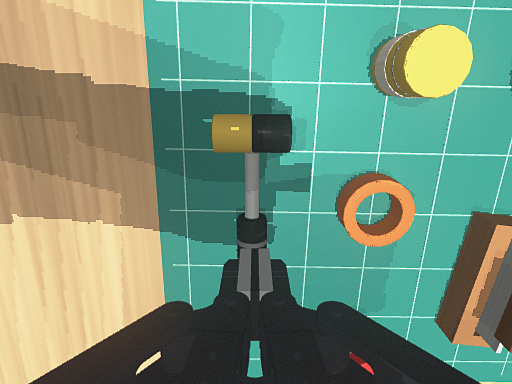

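The mallet at (252,133) hasn't moved. Either the fingers were still closing when I lifted, or the arm hadn't reached depth. I'll redo it in stages.

send_rows(
  plan=[
    [140,60,-1,0,0,0,0],
    [140,100,-1,0,0,0,0],
    [140,115,-1,0,0,0,0],
    [140,115,-1,0,0,0,0],
    [140,115,-1,0,0,0,0],
    [140,115,-1,0,0,0,0],
  ],
)

```text
time: 3.0
ee_pos: [452.4, 26.0, 1.9]
orientation: [1.462, 1.569, -0.088]
contact_force: [0.9, -0.1, -0.2]
gripper_width: 38.3
```

send_rows(
  plan=[
    [255,0,0,0,0,0,0],
    [255,0,0,0,0,0,0],
    [255,0,0,0,0,0,0],
    [255,0,0,0,0,0,0],
    [255,0,0,0,0,0,0],
    [255,0,0,0,0,0,0],
    [255,0,0,0,0,0,0],
    [255,0,0,0,0,0,0],
  ],
)

```text
time: 3.8
ee_pos: [452.0, 26.0, 1.1]
orientation: [1.307, 1.571, -0.243]
contact_force: [0.8, 0.3, -0.0]
gripper_width: 0.2
```

The TCP reads z = 1, there is no contact force, and nothing is between the jaws. In the earlier wrist depth the fingertips were at about z = 54 while the TCP read 14. I'll measure where the fingers really are.

Run:
```python
from h import *
from station import read_camera
go()
c=read_camera("side"); W=cloud(c)
P=c["R"]@np.array([452,26,1.])+c["t"]; u,v=int(c["fx"]*P[0]/P[2]+c["cx"]),int(c["fy"]*P[1]/P[2]+c["cy"]); print(u,v)
im=c["pixels"][max(0,v-110):v+60,u-100:u+110,::-1]; cv2.imwrite("pics/s3.png",cv2.resize(im,None,fx=3.5,fy=3.5))
c=read_camera("wrist"); W=cloud(c); D=c["depth"]
for r in range(170,300,8): print(r,W[r,235].round(1),W[r,252].round(1),W[r,265].round(1),c["pixels"][r,240])
```

```text
t 3.8 at [452.   26.    1.1] jaw 1.2 tilt 0.0 w 0.2 F [ 0.8  0.3 -0. ] j [-0.09  0.61  2.15 -0.    0.38 -0.11]
192 202
170 [443.1  73.7  33.4] [450.   73.9  33.6] [455.3  74.1  33.8] [201 171  83]
178 [443.2  70.5  33.9] [450.1  70.5  33.4] [455.5  70.3  32.4] [192 165  78]
186 [443.1  66.6  32.2] [450.2  67.   33.2] [455.6  66.8  32.2] [185 157  74]
194 [443.1  62.8  31.3] [450.2  62.2  29.1] [455.7  63.1  31.5] [175 149  72]
202 [442.8  57.1  25.3] [450.3  57.4  25.6] [456.1  57.6  26. ] [156 124  54]
210 [441.6  44.9   3. ] [450.4  52.2  21.9] [456.3  52.3  21.9] [ 61 114 102]
218 [441.6  40.9   4.1] [450.5  48.7  23. ] [456.4  48.6  22.6] [ 60 115 103]
226 [441.6  36.    3.3] [450.5  44.8  23.2] [456.6  44.6  22.4] [ 54 113 101]
234 [441.6  31.1   2.6] [450.6  40.4  22.6] [456.8  39.9  21. ] [ 55 112 103]
242 [441.7  27.    3.8] [450.7  36.5  23. ] [456.9  36.1  21.9] [ 52 112 102]
250 [441.7  22.5   4.4] [450.8  37.   32. ] [456.6  36.6  31. ] [112 123 119]
258 [441.7  17.3   3.5] [450.8  36.3  38.1] [456.3  37.   39.1] [131 126 126]
266 [443.5  31.8  37.2] [450.9  36.5  45.2] [456.2  36.6  45. ] [127 128 127]
274 [443.9  32.1  44.3] [450.9  36.3  50.9] [456.   36.2  50.6] [125 124 124]
282 [444.2  32.2  50.5] [450.9  36.2  56.4] [455.9  36.2  56.3] [121 122 121]
290 [444.6  32.7  56.6] [451.   36.5  62.1] [455.7  36.1  61.4] [126 125 126]
298 [445.3  38.7  70.2] [451.   33.1  62.1] [455.4  37.7  68.5] [46 47 47]
```

View pics/s3.png

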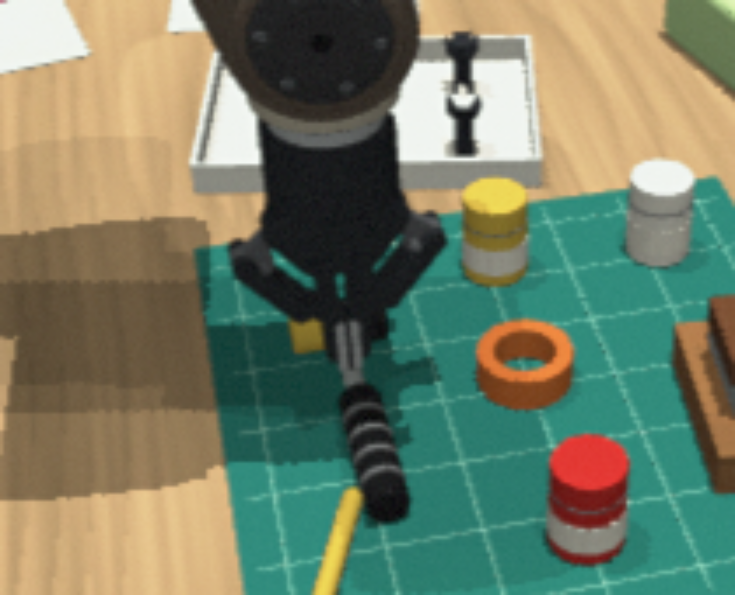

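The fingertips are really at about z = 26 when the TCP reads 1, centred in x and y. So the tool is about 25 mm shorter than the reading implies. The shaft is still in the gap direction, so I open, go 17 mm lower and measure the tips again.

send_rows(
  plan=[
    [130,0,0,0,0,0,0],
    [130,0,0,0,0,0,0],
    [130,0,0,0,0,0,0],
    [130,0,0,0,0,0,0],
    [130,0,0,0,0,0,0],
    [130,0,0,0,0,0,0],
    [130,9,1.5,0,0,0,0],
    [130,17,1.5,0,0,0,0],
    [130,17,1.5,0,0,0,0],
    [130,17,1.5,0,0,0,0],
  ],
)

```text
time: 4.9
ee_pos: [453.2, 26.0, -16.4]
orientation: [-1.674, 1.57, 3.059]
contact_force: [0.0, -0.1, 0.8]
gripper_width: 42.1
```

Run:
```python
from h import *
from station import read_camera
go()
c=read_camera("wrist"); W=cloud(c)
cv2.imwrite("pics/w4.png",c["pixels"][:,:,::-1])
X,Y,z=W[...,0],W[...,1],W[...,2]
for a,b in((415,442),(464,492)):
    m=(X>a)&(X<b)&(Y>33)&(Y<40)&(z>5)&(z<60)
    q=W[m]; print(len(q), np.percentile(q[:,2],[0,1,3,5,50]).round(1), q[:,0].min().round(1),q[:,0].max().round(1), np.median(q[:,1]).round(1))
    k=np.argsort(q[:,2])[:5]; print(q[k].round(1))
```

```text
t 4.9 at [453.2  26.  -16.4] jaw 1.2 tilt 0.06 w 42.1 F [ 0.  -0.1  0.8] j [-0.09  0.65  2.16 -0.    0.34 -0.11]
1659 [ 5.  13.3 15.1 17.  46.2] 418.3 441.1 36.2
[[431.2  35.9   5. ]
 [438.3  39.1   5.1]
 [441.1  38.7   5.1]
 [432.3  33.9  10.3]
 [432.3  33.4  10.4]]
2107 [ 5.  13.  15.5 17.6 44.7] 473.9 491.9 37.0
[[488.3  37.1   5. ]
 [476.5  36.3   5. ]
 [484.6  35.5   5. ]
 [487.4  36.1   5.1]
 [486.   36.1   5.1]]
```

View pics/w4.png

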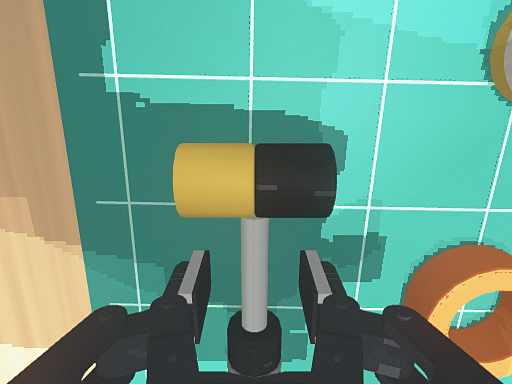

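Tips at (205,250) and (305,250), z ≈ 11 with the reading at −16.4, so the offset is about +25 mm for shut fingers. I go down 4 mm more and grip.

send_rows(
  plan=[
    [130,4,0,0,0,0,0],
    [130,4,0,0,0,0,0],
    [255,4,0,0,0,0,0],
    [255,4,0,0,0,0,0],
    [255,4,0,0,0,0,0],
    [255,4,0,0,0,0,0],
    [255,4,0,0,0,0,0],
    [255,4,0,0,0,0,0],
    [255,4,0,0,0,0,0],
    [255,4,0,0,0,0,0],
  ],
)

```text
time: 5.95
ee_pos: [453.7, 26.0, -19.7]
orientation: [1.476, 1.57, -0.074]
contact_force: [-0.2, 0.2, 5.8]
gripper_width: 9.4
```

```bash
python3 -c "
from h import *
go((517.6,-363.9,60,-97.7),(517.6,-363.9,10,-97.7))"
```

```text
t 5.95 at [453.7  26.  -19.7] jaw 1.2 tilt 0.03 w 9.4 F [-0.2  0.2  5.8] j [-0.09  0.66  2.16  0.    0.33 -0.11]
(517.6, -363.9, 60, -97.7) -> [-79.6, 55.8, 391.2] [98.9, -0.0, -0.0]
(517.6, -363.9, 10, -97.7) -> [-29.6, 55.8, 391.2] [98.9, -0.0, -0.0]
```

Gripped (9.4 mm wide). I lift, then carry it to the blue tray while turning.

send_rows(
  plan=[
    [255,-40,0,0,0,0,0],
    [255,-90,0,0,0,0,0],
    [255,-90,10,50,8,0,0],
    [255,-90,20,90,16,0,0],
    [255,-90,25,130,24,0,0],
    [255,-90,30,170,32,0,0],
    [255,-90,35,210,40,0,0],
    [255,-90,40,245,48,0,0],
    [255,-90,45,280,56,0,0],
    [255,-90,50,310,64,0,0],
    [255,-90,52,340,72,0,0],
    [255,-90,54,365,80,0,0],
    [255,-90,56,380,88,0,0],
    [255,-90,56,391,96,0,0],
    [255,-90,56,391,98.9,0,0],
    [255,-80,56,391,98.9,0,0],
    [255,-80,56,391,98.9,0,0],
  ],
)

```text
time: 7.65
ee_pos: [517.0, -363.0, 58.4]
orientation: [-0.62, 1.568, 2.389]
contact_force: [-0.6, 0.5, -1.4]
gripper_width: 9.9
```

Run:
```python
from h import *
from station import read_camera
go((517.6,-363.9,10,-97.7),(517.6,-363.9,-17,-97.7))
c=read_camera("scene"); cv2.imwrite("pics/sc5.png",cv2.resize(c["pixels"][60:250,90:330,::-1],None,fx=3,fy=3))
```

```text
t 7.65 at [ 517.  -363.    58.4] jaw -97.6 tilt 0.15 w 9.9 F [-0.6  0.5 -1.4] j [-0.72  0.67  1.67  0.    0.8   0.99]
(517.6, -363.9, 10, -97.7) -> [48.4, 0.9, -0.8] [0.1, 0.1, 0.1]
(517.6, -363.9, -17, -97.7) -> [75.4, 0.9, -0.9] [0.1, 0.1, 0.1]
```

View pics/sc5.png

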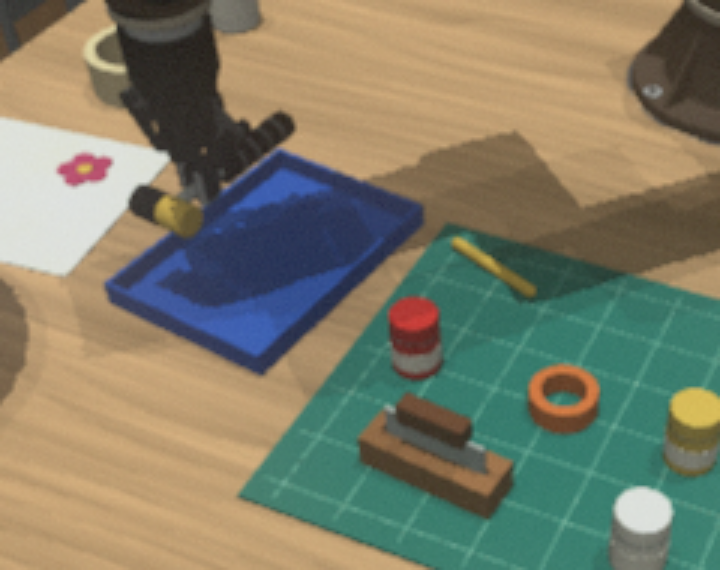

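The mallet hangs level over the tray (head at (170,212) in the crop), aligned with it. I lower, release and rise.

send_rows(
  plan=[
    [255,40,1,-1,0,0,0],
    [255,65,1,-1,0,0,0],
    [255,75.5,1,-1,0,0,0],
    [255,75.5,1,-1,0,0,0],
    [255,75.5,1,-1,0,0,0],
    [135,75.5,1,-1,0,0,0],
    [135,75.5,1,-1,0,0,0],
    [135,75.5,1,-1,0,0,0],
    [135,75.5,1,-1,0,0,0],
    [135,75.5,1,-1,0,0,0],
    [135,55,1,-1,0,0,0],
    [80,10,1,-1,0,0,0],
    [0,-40,1,-1,0,0,0],
    [0,-60,1,-1,0,0,0],
    [0,-60,1,-1,0,0,0],
  ],
)

```text
time: 9.2
ee_pos: [519.6, -365.7, 123.7]
orientation: [2.566, 1.565, -0.709]
contact_force: [-0.4, 0.6, 0.4]
gripper_width: 85.4
```

```bash
cat >> h.py <<'E'
def heights(c,x0,x1,y0,y1,z0,z1):
    W=cloud(c); m=(W[...,0]>x0)&(W[...,0]<x1)&(W[...,1]>y0)&(W[...,1]<y1)&(W[...,2]>z0)&(W[...,2]<z1); return W[m]
E
python3 - <<'E'
from h import *
from station import read_camera
# yellow jar: grasp 34 mm above its underside, tip offset: z_true(shut tip)=reading+25
c=read_camera("wrist"); cv2.imwrite("pics/w6.png",c["pixels"][:,:,::-1])
W=cloud(c)
# tray frame heights of the mallet
p=np.array([490.3,-319.9]); a=-.135; d=W[...,:2]-p; tx=d[...,0]*np.cos(a)+d[...,1]*np.sin(a); ty=-d[...,0]*np.sin(a)+d[...,1]*np.cos(a)
m=(abs(tx)<115)&(abs(ty)<80)&(W[...,2]>10)&(W[...,2]<60); q=np.c_[tx[m],ty[m],W[...,2][m]]
print(len(q),np.percentile(q,[1,50,99],0).round(1))
h=q[q[:,0]>60]; print("head",np.percentile(h,[1,50,99],0).round(1)) if len(h) else 0
go((566,121.9,80,0),(566,121.9,-8,0))
E
```

```text
6744 [[-80.7 -70.   18.9]
 [ 44.8 -42.1  29.2]
 [ 94.4 -13.4  34.9]]
head [[ 61.8 -70.8  19.3]
 [ 81.8 -41.4  32. ]
 [ 94.8 -12.6  35.2]]
t 9.25 at [ 518.9 -365.1  121.5] jaw -97.7 tilt 0.15 w 85.4 F [-0.7 -0.2 -0.5] j [-0.72  0.6   1.62  0.    0.92  0.99]
(566, 121.9, 80, 0) -> [40.7, -489.0, 18.6] [-97.7, -0.0, -0.2]
(566, 121.9, -8, 0) -> [128.7, -489.1, 18.8] [-97.7, -0.0, -0.2]
```

View pics/w6.png

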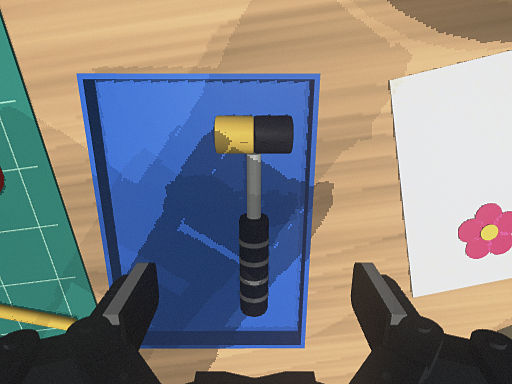

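The mallet lies flat in the blue tray: head top at z = 34, handle end inside the wall, head (252,133) to handle end (253,312). Next is the yellow jar.

send_rows(
  plan=[
    [0,0,-49,2,-8,0,0],
    [0,0,-98,4,-16,0,0],
    [0,0,-147,6,-24,0,0],
    [0,0,-196,8,-32,0,0],
    [0,5,-245,10,-40,0,0],
    [0,10,-294,12,-48,0,0],
    [0,15,-343,14,-56,0,0],
    [0,20,-390,16,-64,0,0],
    [0,30,-430,18,-72,0,0],
    [0,40,-465,19,-80,0,0],
    [0,40,-485,19,-88,0,0],
    [0,40,-489,19,-90,0,0],
    [0,40,-489,19,-90,0,0],
    [0,40,-489,19,-90,0,0],
    [0,40,-489,19,-90,0,0],
  ],
)

```text
time: 10.75
ee_pos: [565.2, 121.2, 80.0]
orientation: [-0.923, 1.571, -2.632]
contact_force: [-0.0, 0.1, 0.2]
gripper_width: 85.6
```

Run:
```python
from h import *
from station import read_camera
c=read_camera("wrist"); q=heights(c,530,600,90,155,60,66); p=circ(q[:,:2],21.5); print(len(q),p.round(1))
go((p[0],p[1],-9,-7.7))
W=cloud(c)
def fing(side):
    pass
```

```text
3777 [566.6 122.8]
t 10.8 at [565.3 121.3  80.1] jaw -7.9 tilt 0.0 w 85.2 F [-0.2 -0.4  0.7] j [ 0.1   0.58  1.8  -0.    0.76  0.23]
(np.float64(566.5862414373071), np.float64(122.80404962062613), -9, -7.7) -> [89.1, 1.1, -1.7] [-0.2, 0.0, -0.0]
```

send_rows(
  plan=[
    [0,45,1,-1.5,0,0,0],
    [0,75,1,-1.5,0,0,0],
    [0,89,1,-1.5,0,0,0],
    [0,89,1,-1.5,0,0,0],
    [0,89,1,-1.5,0,0,0],
    [255,89,1,-1.5,0,0,0],
    [255,89,1,-1.5,0,0,0],
    [255,89,1,-1.5,0,0,0],
    [255,89,1,-1.5,0,0,0],
    [255,89,1,-1.5,0,0,0],
    [255,89,1,-1.5,0,0,0],
    [255,89,1,-1.5,0,0,0],
  ],
  grip_force=40,
)

```text
time: 12.0
ee_pos: [566.8, 123.7, -7.8]
orientation: [1.772, 1.569, 0.067]
contact_force: [-1.4, -0.5, 7.2]
gripper_width: 42.6
```

```bash
python3 -c "
from h import *
go((496.4,-275.3,80,-7.7),(496.4,-275.3,-7,-7.7))"
```

```text
t 12.0 at [566.8 123.7  -7.8] jaw -7.7 tilt 0.08 w 42.6 F [-1.4 -0.5  7.2] j [ 0.1   0.72  1.84 -0.    0.58  0.24]
(496.4, -275.3, 80, -7.7) -> [-88.0, -16.3, 404.8] [0.0, -0.0, -0.1]
(496.4, -275.3, -7, -7.7) -> [-1.0, -16.4, 404.8] [0.0, -0.0, -0.1]
```

send_rows(
  plan=[
    [255,-40,0,0,0,0,0],
    [255,-90,0,0,0,0,0],
    [255,-100,-2,45,0,0,0],
    [255,-100,-4,95,0,0,0],
    [255,-100,-6,145,0,0,0],
    [255,-100,-8,195,0,0,0],
    [255,-100,-10,245,0,0,0],
    [255,-100,-12,295,0,0,0],
    [255,-100,-14,340,0,0,0],
    [255,-95,-16,380,0,0,0],
    [255,-80,-16,405,0,0,0],
    [255,-50,-16,405,0,0,0],
    [255,-25,-16,405,0,0,0],
    [255,-15,-16,405,0,0,0],
    [255,-15,-16,405,0,0,0],
  ],
)

```text
time: 13.5
ee_pos: [495.9, -275.2, 5.4]
orientation: [-2.085, 1.569, 2.493]
contact_force: [-0.4, -0.5, -0.7]
gripper_width: 42.6
```

```bash
python3 -c "
from h import *
go((496.4,-275.3,-6.8,-7.7))"
```

```text
t 13.5 at [ 495.9 -275.2    5.4] jaw -7.7 tilt 0.11 w 42.6 F [-0.4 -0.5 -0.7] j [-0.62  0.69  1.87  0.    0.59 -0.49]
(496.4, -275.3, -6.8, -7.7) -> [12.2, 0.5, 0.0] [0.0, -0.1, 0.1]
```

send_rows(
  plan=[
    [255,8,0,0,0,0,0],
    [255,12,0,0,0,0,0],
    [255,12.5,0,0,0,0,0],
    [255,12.5,0,0,0,0,0],
    [60,12.5,0,0,0,0,0],
    [60,12.5,0,0,0,0,0],
    [60,12.5,0,0,0,0,0],
    [60,12.5,0,0,0,0,0],
    [60,12.5,0,0,0,0,0],
    [60,-10,0,0,0,0,0],
    [60,-60,0,0,0,0,0],
    [0,-90,0,0,0,0,0],
    [0,-90,0,0,0,0,0],
  ],
)

```text
time: 14.8
ee_pos: [497.8, -276.6, 100.1]
orientation: [1.089, 1.564, -0.616]
contact_force: [0.4, -0.7, 0.2]
gripper_width: 85.5
```

Run:
```python
from h import *
from station import read_camera
c=read_camera("wrist"); q=heights(c,450,550,-330,-220,55,75); print(len(q),circ(q[:,:2],21.5).round(1),np.percentile(q[:,2],[5,50,95]).round(1))
q=heights(c,500,620,-420,-300,20,45); print("mallet top",len(q),np.percentile(q,[1,50,99],0).round(1))
go((557.8,7.6,80,-7.7),(557.8,7.6,-23,-7.7))
```

```text
3329 [ 496.7 -276.5] [61.8 64.4 65.4]
mallet top 3674 [[ 501.6 -419.1   20.1]
 [ 555.5 -365.6   24.6]
 [ 617.2 -304.    34.8]]
t 14.85 at [ 497.  -276.    97.9] jaw -7.7 tilt 0.22 w 85.2 F [-0.2  0.6  0.5] j [-0.62  0.55  1.81  0.    0.78 -0.49]
(557.8, 7.6, 80, -7.7) -> [17.5, 22.2, -289.2] [0.0, 0.1, -0.2]
(557.8, 7.6, -23, -7.7) -> [120.5, 21.9, -289.4] [0.0, 0.1, -0.2]
```

The yellow jar is upright (top at 64.4, centre as planned). Next is the tape roll.

send_rows(
  plan=[
    [0,-5,4,-50,2,0,0],
    [0,-5,8,-100,3.7,0,0],
    [0,-5,12,-150,3.7,0,0],
    [0,0,16,-200,3.7,0,0],
    [0,10,19,-245,3.7,0,0],
    [0,17,22,-280,3.7,0,0],
    [0,30,22,-289,3.7,0,0],
    [0,50,22,-289,3.7,0,0],
    [0,50,22,-289,3.7,0,0],
    [0,50,22,-289,3.7,0,0],
  ],
)

```text
time: 15.85
ee_pos: [556.3, 7.3, 45.4]
orientation: [-1.457, 1.569, 3.056]
contact_force: [-0.1, -0.8, -0.1]
gripper_width: 85.3
```

Run:
```python
from h import *
from station import read_camera
c=read_camera("wrist"); q=heights(c,515,600,-35,50,23,30); p=circ(q[:,:2],30); print(len(q),p.round(1),np.percentile(q,[1,99],0).round(1))
go((p[0],p[1],-22,-11.4))
```

```text
4557 [558.2   8. ] [[530.4 -19.9  23.6]
 [586.6  36.8  28.8]]
t 15.9 at [556.8   7.2  46.1] jaw -11.5 tilt 0.03 w 85.7 F [ 0.5 -0.7  0.7] j [-0.11  0.61  1.88 -0.    0.65  0.09]
(np.float64(558.2356737565296), np.float64(7.969565994665018), -22, -11.4) -> [68.1, 1.3, -1.1] [-0.1, 0.0, 0.0]
```

send_rows(
  plan=[
    [0,40,1.3,-1,0,0,0],
    [0,60,1.3,-1,0,0,0],
    [0,68,1.3,-1,0,0,0],
    [0,68,1.3,-1,0,0,0],
    [0,68,1.3,-1,0,0,0],
    [255,68,1.3,-1,0,0,0],
    [255,68,1.3,-1,0,0,0],
    [255,68,1.3,-1,0,0,0],
    [255,68,1.3,-1,0,0,0],
    [255,68,1.3,-1,0,0,0],
    [255,68,1.3,-1,0,0,0],
  ],
)

```text
time: 17.0
ee_pos: [558.9, 8.5, -20.4]
orientation: [1.654, 1.569, -0.116]
contact_force: [-2.7, 0.2, 11.1]
gripper_width: 59.6
```

Run:
```python
from h import *
p=np.array([515.2,325]); a=-.199; R=np.array([[np.cos(a),-np.sin(a)],[np.sin(a),np.cos(a)]])
t=p+R@[-55,-42]; j=p+R@[-50,40]; print(t,j,p+R@[70,0])
go((*t,80,-11.4),(*t,-21,-11.4))
```

```text
[452.98249343 294.70178428] [474.09432875 374.09504854] [583.818533   311.16175845]
t 17.0 at [558.9   8.5 -20.4] jaw -11.4 tilt 0.12 w 59.6 F [-2.7  0.2 11.1] j [-0.1   0.72  1.9  -0.    0.52  0.1 ]
(np.float64(452.98249342725967), np.float64(294.70178427908644), 80, -11.4) -> [-100.7, -160.2, -259.6] [-0.0, -0.0, -0.1]
(np.float64(452.98249342725967), np.float64(294.70178427908644), -21, -11.4) -> [0.3, -160.4, -259.6] [-0.0, -0.0, -0.1]
```

send_rows(
  plan=[
    [255,-40,0,0,0,0,0],
    [255,-80,0,0,0,0,0],
    [255,-95,-25,-40,0,0,0],
    [255,-95,-50,-80,0,0,0],
    [255,-95,-75,-121,0,0,0],
    [255,-95,-100,-162,0,0,0],
    [255,-95,-125,-202,0,0,0],
    [255,-90,-145,-235,0,0,0],
    [255,-70,-160,-259.5,0,0,0],
    [255,-40,-160,-259.5,0,0,0],
    [255,-12,-160,-259.5,0,0,0],
    [255,-12,-160,-259.5,0,0,0],
    [255,-12,-160,-259.5,0,0,0],
  ],
)

```text
time: 18.3
ee_pos: [452.9, 294.6, -9.3]
orientation: [-0.793, 1.571, -2.563]
contact_force: [-0.5, -0.8, -0.3]
gripper_width: 59.3
```

```bash
python3 -c "
from h import *
go((453,294.7,-19.5,-11.4))"
```

```text
t 18.3 at [452.9 294.6  -9.3] jaw -11.4 tilt 0.02 w 59.3 F [-0.5 -0.8 -0.3] j [ 0.45  0.69  1.94 -0.    0.51  0.65]
(453, 294.7, -19.5, -11.4) -> [10.2, 0.1, -0.2] [-0.0, 0.0, 0.0]
```

send_rows(
  plan=[
    [255,7,0,0,0,0,0],
    [255,10,0,0,0,0,0],
    [255,10,0,0,0,0,0],
    [255,10,0,0,0,0,0],
    [25,10,0,0,0,0,0],
    [25,10,0,0,0,0,0],
    [25,10,0,0,0,0,0],
    [25,10,0,0,0,0,0],
    [25,10,0,0,0,0,0],
    [25,-20,0,0,0,0,0],
    [25,-70,0,0,0,0,0],
    [0,-110,0,0,0,0,0],
    [0,-110,0,0,0,0,0],
  ],
)

```text
time: 19.6
ee_pos: [454.6, 295.6, 104.9]
orientation: [2.217, 1.563, 0.447]
contact_force: [-0.3, -0.6, -0.4]
gripper_width: 85.3
```

Run:
```python
from h import *
from station import read_camera
c=read_camera("wrist"); q=heights(c,415,492,255,335,18,36); print("tape",len(q),circ(q[:,:2],30).round(1),np.percentile(q[:,2],[5,50,95]).round(1))
W=cloud(c); v=cv2.cvtColor(c["pixels"],cv2.COLOR_RGB2HSV).astype(int)
m=(W[...,2]>22)&(W[...,2]<27)&(v[...,1]<50)&(W[...,1]>190)&(W[...,1]<470)&(W[...,0]>350)&(W[...,0]<670)
print("tray",rectfit(W[m][:,:2],[515,325,-.199]))
cv2.imwrite("pics/w7.png",c["pixels"][:,:,::-1])
go((559.3,-129.6,80,-11.4),(559.3,-129.6,-9,-11.4))
```

```text
tape 3184 [449.3 290.3] [21.1 28.2 29.4]
tray (array([ 5.16326198e+02,  3.25520716e+02, -1.99007126e-01]), np.float64(1.251823391800889))
t 19.65 at [453.6 295.1 102.4] jaw -11.4 tilt 0.27 w 85.2 F [-1.1 -0.4 -0.5] j [ 0.45  0.51  1.88 -0.    0.75  0.65]
(559.3, -129.6, 80, -11.4) -> [22.0, 187.4, 395.5] [0.0, -0.2, -0.2]
(559.3, -129.6, -9, -11.4) -> [111.0, 187.1, 395.8] [0.0, -0.2, -0.2]
```

View pics/w7.png

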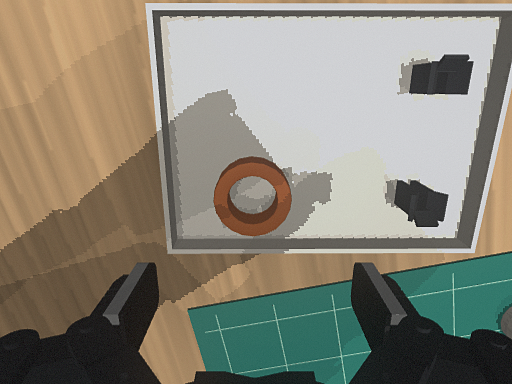

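The tape lies flat in the white tray at (253,195), top at 28, with the guides at (440,75) and (422,200). Next is the red jar.

send_rows(
  plan=[
    [0,0,20,42,0,0,0],
    [0,0,40,85,0,0,0],
    [0,0,60,127,0,0,0],
    [0,0,80,169,0,0,0],
    [0,0,100,211,0,0,0],
    [0,0,120,254,0,0,0],
    [0,5,140,296,0,0,0],
    [0,10,160,338,0,0,0],
    [0,15,175,370,0,0,0],
    [0,22,187,395,0,0,0],
    [0,22,187,395,0,0,0],
    [0,22,187,395,0,0,0],
  ],
)

```text
time: 20.85
ee_pos: [557.2, -129.6, 76.8]
orientation: [-1.762, 1.568, 2.75]
contact_force: [-1.3, -0.1, -0.7]
gripper_width: 85.2
```

Run:
```python
from h import *
from station import read_camera
c=read_camera("wrist"); q=heights(c,525,595,-165,-95,60,66); p=circ(q[:,:2],21.5); print(len(q),p.round(1))
go((p[0],p[1],-9,-11.4))
```

```text
3876 [ 559.5 -129.8]
t 20.9 at [ 557.3 -128.9   77.2] jaw -11.4 tilt 0.12 w 85.8 F [-1.2  0.  -0.7] j [-0.34  0.58  1.82  0.    0.75 -0.14]
(np.float64(559.516716229874), np.float64(-129.8215310800708), -9, -11.4) -> [86.2, 2.6, 0.5] [-0.0, -0.0, 0.1]
```

send_rows(
  plan=[
    [0,45,2,0.5,0,0,0],
    [0,75,2,0.5,0,0,0],
    [0,86,2,0.5,0,0,0],
    [0,86,2,0.5,0,0,0],
    [0,86,2,0.5,0,0,0],
    [255,86,2,0.5,0,0,0],
    [255,86,2,0.5,0,0,0],
    [255,86,2,0.5,0,0,0],
    [255,86,2,0.5,0,0,0],
    [255,86,2,0.5,0,0,0],
    [255,86,2,0.5,0,0,0],
    [255,86,2,0.5,0,0,0],
  ],
)

```text
time: 22.1
ee_pos: [560.2, -130.6, -6.9]
orientation: [1.486, 1.569, -0.284]
contact_force: [-1.9, 0.6, 7.6]
gripper_width: 42.7
```

```bash
python3 -c "
from h import *
go((474.1,374.1,80,-11.4),(474.1,374.1,-6.8,-11.4))"
```

```text
t 22.1 at [ 560.2 -130.6   -6.9] jaw -11.4 tilt 0.08 w 42.7 F [-1.9  0.6  7.6] j [-0.34  0.71  1.85  0.    0.57 -0.14]
(474.1, 374.1, 80, -11.4) -> [-87.2, -184.1, -477.6] [-0.0, 0.0, -0.1]
(474.1, 374.1, -6.8, -11.4) -> [-0.4, -184.2, -477.7] [-0.0, 0.0, -0.1]
```

send_rows(
  plan=[
    [255,-40,0,0,0,0,0],
    [255,-90,0,0,0,0,0],
    [255,-100,-16,-42,0,0,0],
    [255,-100,-32,-84,0,0,0],
    [255,-100,-50,-130,0,0,0],
    [255,-100,-68,-176,0,0,0],
    [255,-100,-86,-222,0,0,0],
    [255,-100,-104,-268,0,0,0],
    [255,-100,-121,-313,0,0,0],
    [255,-100,-138,-358,0,0,0],
    [255,-100,-155,-402,0,0,0],
    [255,-100,-170,-440,0,0,0],
    [255,-95,-180,-467,0,0,0],
    [255,-75,-184,-477.5,0,0,0],
    [255,-45,-184,-477.5,0,0,0],
    [255,-15,-184,-477.5,0,0,0],
    [255,-15,-184,-477.5,0,0,0],
    [255,-15,-184,-477.5,0,0,0],
  ],
)

```text
time: 23.9
ee_pos: [474.0, 374.0, 7.5]
orientation: [-0.725, 1.57, -2.495]
contact_force: [0.4, 0.1, 0.2]
gripper_width: 43.0
```

```bash
python3 -c "
from h import *
go((474.1,374.1,-6,-11.4))"
```

```text
t 23.9 at [474.  374.    7.5] jaw -11.4 tilt 0.03 w 43.0 F [0.4 0.1 0.2] j [ 0.56  0.72  1.77 -0.    0.65  0.76]
(474.1, 374.1, -6, -11.4) -> [13.5, 0.1, -0.2] [-0.0, 0.0, 0.0]
```

Lower and release, then rise to look at the guides.

send_rows(
  plan=[
    [255,9,0,0,0,0,0],
    [255,13,0,0,0,0,0],
    [255,13.5,0,0,0,0,0],
    [255,13.5,0,0,0,0,0],
    [60,13.5,0,0,0,0,0],
    [60,13.5,0,0,0,0,0],
    [60,13.5,0,0,0,0,0],
    [60,13.5,0,0,0,0,0],
    [60,13.5,0,0,0,0,0],
    [60,-10,0,0,0,0,0],
    [60,-60,0,0,0,0,0],
    [0,-105,0,0,0,0,0],
    [0,-105,0,0,0,0,0],
  ],
)

```text
time: 25.2
ee_pos: [476.0, 375.4, 117.9]
orientation: [2.324, 1.562, 0.555]
contact_force: [1.3, 0.1, -0.3]
gripper_width: 85.1
```

Run:
```python
from h import *
from station import read_camera
c=read_camera("wrist"); q=heights(c,430,520,330,420,58,75); print("red",len(q),circ(q[:,:2],21.5).round(1),np.percentile(q[:,2],[5,50,95]).round(1))
go((583.8,250,110,-11.4),(584,275,110,-11.4))
```

```text
red 2815 [474.5 374.7] [62.9 64.4 65.4]
t 25.25 at [474.9 374.7 114.9] jaw -11.4 tilt 0.32 w 85.8 F [-0.6  0.2 -1. ] j [ 0.56  0.57  1.71 -0.    0.86  0.76]
(583.8, 250, 110, -11.4) -> [5.1, 131.4, 100.8] [0.0, -0.2, -0.2]
(584, 275, 110, -11.4) -> [5.2, 126.6, 76.2] [0.0, -0.2, -0.2]
```

The red jar is upright (top at 64.4). Now a closer look at the guides.

send_rows(
  plan=[
    [0,5,32,23,0,0,0],
    [0,5,64,46,0,0,0],
    [0,5,96,69,0,0,0],
    [0,5,127,92,0,0,0],
    [0,5,127,92,0,0,0],
    [0,5,127,92,0,0,0],
    [0,5,127,92,0,0,0],
  ],
)

```text
time: 25.95
ee_pos: [579.3, 259.2, 106.2]
orientation: [-1.108, 1.569, -2.878]
contact_force: [-0.8, 0.2, 0.5]
gripper_width: 85.4
```

```bash
python3 - <<'E'
from h import *
from station import read_camera
go()
c=read_camera("wrist"); np.savez("pics/wg.npz",**c); cv2.imwrite("pics/w8.png",c["pixels"][:,:,::-1])
W=cloud(c); v=c["pixels"].max(2)
g=np.array([583.8,311.2]); a=-.199; d=W[...,:2]-g; tx=d[...,0]*np.cos(a)+d[...,1]*np.sin(a); ty=-d[...,0]*np.sin(a)+d[...,1]*np.cos(a); z=W[...,2]
m=(abs(tx)<25)&(abs(ty)<75)&(z>38)&(z<50)&(v<110)
for s in(-1,1):
    k=m&(ty*s>0); q=np.c_[tx[k],ty[k],z[k]]; print(s,len(q),np.percentile(q,[1,50,99],0).round(1))
    # top view raster, 1 px = 0.5 mm
T=np.zeros((100,300),np.uint8); mm=(abs(tx)<25)&(abs(ty)<75)&(z>38)&(z<50)
T[((25-tx[mm])*2).astype(int).clip(0,99),((75-ty[mm])*2).astype(int).clip(0,299)]=255
cv2.imwrite("pics/gt.png",cv2.resize(T,None,fx=2.5,fy=2.5,interpolation=0))
# tray rim
h=cv2.cvtColor(c["pixels"],cv2.COLOR_RGB2HSV).astype(int)
m=(z>22)&(z<27)&(h[...,1]<50)&(W[...,1]>190)&(W[...,1]<470)&(W[...,0]>350)&(W[...,0]<670)
print("tray",rectfit(W[m][:,:2],[515,325,-.199]))
E
python3 -c "
import cv2,numpy as np
a=cv2.imread('pics/w8.png');b=cv2.imread('pics/gt.png');b=cv2.resize(b,(512,170))
cv2.imwrite('pics/w8b.png',np.vstack([a,b]))"
```

```text
t 25.95 at [579.3 259.2 106.2] jaw -11.4 tilt 0.09 w 85.4 F [-0.8  0.2  0.5] j [0.32 0.61 1.63 0.   0.89 0.52]
-1 888 [[-11.5 -56.5  38.1]
 [  1.2 -47.9  43.5]
 [ 14.1 -33.3  48.4]]
1 1201 [[-11.6  34.7  38.3]
 [  1.2  49.1  43.6]
 [ 14.3  57.9  48.6]]
tray (array([ 5.16531414e+02,  3.25470205e+02, -1.95508830e-01]), np.float64(1.3109112589644771))
```

View pics/w8b.png

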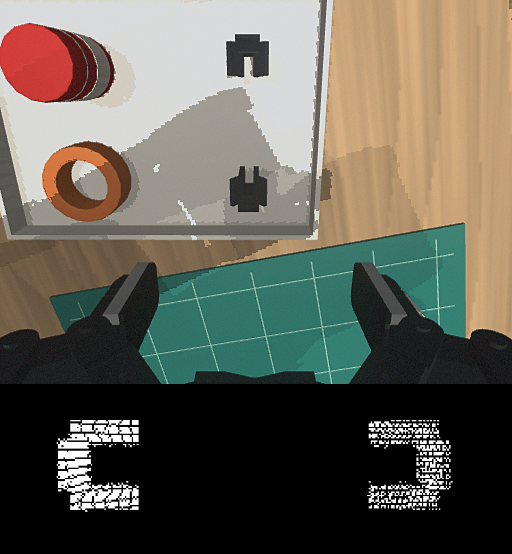

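The two guides show at (247,57) and (248,190), with the slot shape clear in the raster below. Their centre is at (585.2, 311.7), yaw −0.197, and the tray fit agrees. Now I go above the scraper.

```bash
python3 -c "
from h import *
go((667,-105,106,-5.7))"
```

```text
t 26.0 at [579.2 259.5 106.5] jaw -11.3 tilt 0.06 w 85.4 F [-0.2 -0.   0.8] j [0.32 0.61 1.63 0.   0.89 0.51]
(667, -105, 106, -5.7) -> [0.5, 157.7, 340.1] [-5.6, 0.0, 0.1]
```

send_rows(
  plan=[
    [0,0,20,43,-3,0,0],
    [0,0,40,86,-5.6,0,0],
    [0,0,60,129,-5.6,0,0],
    [0,0,80,172,-5.6,0,0],
    [0,0,100,215,-5.6,0,0],
    [0,0,120,258,-5.6,0,0],
    [0,0,140,300,-5.6,0,0],
    [0,0,158,340,-5.6,0,0],
    [0,0,158,340,-5.6,0,0],
    [0,0,158,340,-5.6,0,0],
    [0,0,158,340,-5.6,0,0],
  ],
)

```text
time: 27.1
ee_pos: [667.6, -104.1, 107.0]
orientation: [-2.062, 1.57, 2.551]
contact_force: [0.3, 0.2, -0.2]
gripper_width: 85.3
```

Run:
```python
from h import *
from station import read_camera
c=read_camera("wrist"); np.savez("pics/wsc.npz",**c)
q=heights(c,640,695,-110,-5,74,82); r=cv2.minAreaRect(q[:,:2].astype(np.float32)); print("handle",len(q),r,np.percentile(q[:,2],[5,50,95]).round(1))
cc=np.array(r[0]); a=np.radians(-5.7); d=q[:,:2]-cc; x=d@[np.cos(a),np.sin(a)]; y=d@[-np.sin(a),np.cos(a)]
print("ext x",np.percentile(x,[1,99]).round(1),"y",np.percentile(y,[1,99]).round(1),"z slope x",np.polyfit(x,q[:,2],1).round(3),"y",np.polyfit(y,q[:,2],1).round(3))
q=heights(c,640,695,-125,10,55,62); d=q[:,:2]-cc; x=d@[np.cos(a),np.sin(a)]; y=d@[-np.sin(a),np.cos(a)]; k=abs(y)>32
print("blade top shoulders",k.sum(),[ (x[k&(y*s>0)].mean().round(1),np.percentile(y[k&(y*s>0)],[2,98]).round(1)) for s in(-1,1) if (k&(y*s>0)).sum()>3])
go((cc[0],cc[1],23,-5.7))
```

```text
handle 3107 ((666.61474609375, -57.555877685546875), (59.3434944152832, 17.79192543029785), 84.61854553222656) [76.  77.3 78.4]
ext x [-8.6  8.9] y [-28.7  29.1] z slope x [5.0000e-03 7.7308e+01] y [-0.    77.309]
blade top shoulders 228 [(np.float64(0.3), array([-45.1, -35.6])), (np.float64(0.1), array([32.1, 44.4]))]
t 27.15 at [ 667.6 -103.9  107.2] jaw -5.7 tilt 0.02 w 85.3 F [-0.5  1.1  0.9] j [-0.25  0.67  1.52  0.    0.95 -0.15]
(np.float64(666.61474609375), np.float64(-57.555877685546875), 23, -5.7) -> [84.2, -5.6, -46.0] [0.0, -0.0, 0.0]
```

The scraper is upright: handle 59×18, top at 77.3, no slope. I grip it centred on the handle.

send_rows(
  plan=[
    [100,10,-5.6,-46,0,0,0],
    [100,30,-5.6,-46,0,0,0],
    [100,60,-5.6,-46,0,0,0],
    [100,80,-5.6,-46,0,0,0],
    [100,84,-5.6,-46,0,0,0],
    [100,84,-5.6,-46,0,0,0],
    [255,84,-5.6,-46,0,0,0],
    [255,84,-5.6,-46,0,0,0],
    [255,84,-5.6,-46,0,0,0],
    [255,84,-5.6,-46,0,0,0],
    [255,84,-5.6,-46,0,0,0],
    [255,84,-5.6,-46,0,0,0],
    [255,84,-5.6,-46,0,0,0],
    [255,84,-5.6,-46,0,0,0],
  ],
  grip_force=70,
)

```text
time: 28.55
ee_pos: [667.4, -59.5, 24.5]
orientation: [1.564, 1.569, -0.108]
contact_force: [-0.7, 1.3, 6.0]
gripper_width: 16.9
```

```bash
python3 -c "
from h import *
go((585.2,311.7,90,-11.3))"
```

```text
t 28.55 at [667.4 -59.5  24.5] jaw -5.8 tilt 0.1 w 16.9 F [-0.7  1.3  6. ] j [-0.19  0.76  1.59  0.    0.79 -0.09]
(585.2, 311.7, 90, -11.3) -> [-65.7, -119.2, -361.0] [5.5, -0.0, -0.1]
```

send_rows(
  plan=[
    [255,-10,0,0,0,0,0],
    [255,-25,0,0,0,0,0],
    [255,-45,0,0,0,0,0],
    [255,-80,0,0,0,0,0],
    [255,-110,-10,-30,2,0,0],
    [255,-110,-25,-75,5.5,0,0],
    [255,-110,-40,-121,5.5,0,0],
    [255,-110,-55,-166,5.5,0,0],
    [255,-110,-70,-212,5.5,0,0],
    [255,-110,-85,-257,5.5,0,0],
    [255,-110,-100,-303,5.5,0,0],
    [255,-110,-112,-340,5.5,0,0],
    [255,-90,-119,-361,5.5,0,0],
    [255,-70,-119,-361,5.5,0,0],
    [255,-66,-119,-361,5.5,0,0],
    [255,-66,-119,-361,5.5,0,0],
    [255,-66,-119,-361,5.5,0,0],
  ],
)

```text
time: 30.25
ee_pos: [585.8, 311.3, 90.6]
orientation: [2.105, 1.569, 0.337]
contact_force: [-0.4, -0.1, -1.1]
gripper_width: 17.0
```

Run:
```python
from h import *
from station import read_camera
go((585.2,311.7,75,-11.3))
ims=[]
for n in("wrist","scene","side"):
    c=read_camera(n); np.savez(f"pics/b_{n}.npz",**c); W=cloud(c)
    g=np.array([585.2,311.7]); a=-.197; d=W[...,:2]-g; tx=d[...,0]*np.cos(a)+d[...,1]*np.sin(a); ty=-d[...,0]*np.sin(a)+d[...,1]*np.cos(a); z=W[...,2]
    m=(abs(tx)<15)&(abs(ty)<60)&(z>74)&(z<118)
    q=np.c_[tx[m],ty[m],z[m]]; print(n,len(q),np.percentile(q,[0.5,50,99.5],0).round(1) if len(q) else "")
    m=(abs(tx)<18)&(abs(ty)<60)&(z>38)&(z<47); q=np.c_[tx[m],ty[m],z[m]]; print("  guides",len(q),np.percentile(q,[1,50,99],0).round(1) if len(q) else "")
    P=c["R"]@np.array([585,312,70.])+c["t"]; u,v=int(c["fx"]*P[0]/P[2]+c["cx"]),int(c["fy"]*P[1]/P[2]+c["cy"])
    if n!="wrist": ims.append(cv2.resize(c["pixels"][max(0,v-60):max(0,v-60)+110,u-65:u+65,::-1],(390,330)))
    else: ims.append(cv2.resize(c["pixels"][:,:,::-1],(440,330)))
b=np.hstack(ims[1:]); t=ims[0]; t=cv2.copyMakeBorder(t,0,0,0,b.shape[1]-t.shape[1],cv2.BORDER_CONSTANT); cv2.imwrite("pics/b9.png",np.vstack([t[:270],b]))
```

```text
t 30.25 at [585.8 311.3  90.6] jaw -11.3 tilt 0.1 w 17.0 F [-0.4 -0.1 -1.1] j [ 0.39  0.67  1.57 -0.    0.9   0.59]
(585.2, 311.7, 75, -11.3) -> [15.6, -0.7, -0.3] [-0.0, -0.0, -0.1]
wrist 171 [[-10.9   9.4  75. ]
 [  0.6  46.4 100.8]
 [ 14.   46.7 118. ]]
  guides 922 [[-12.7  34.2  38.2]
 [  0.3  46.6  43.3]
 [ 13.2  57.1  46.9]]
scene 561 [[ -1.7 -42.5  74.6]
 [  0.9   6.6  94.5]
 [ 13.6  46.4 117.4]]
  guides 138 [[-14.2 -55.1  38.2]
 [ -5.9  34.9  42.8]
 [ 12.1  57.4  46.7]]
side 36 [[-13.8 -47.9  75.2]
 [ -1.4 -43.7 101.1]
 [ 12.8 -10.3 117.3]]
  guides 77 [[-14.1 -59.3  38.2]
 [ -4.  -37.7  42.8]
 [ 11.   53.2  46.8]]
```

View pics/b9.png

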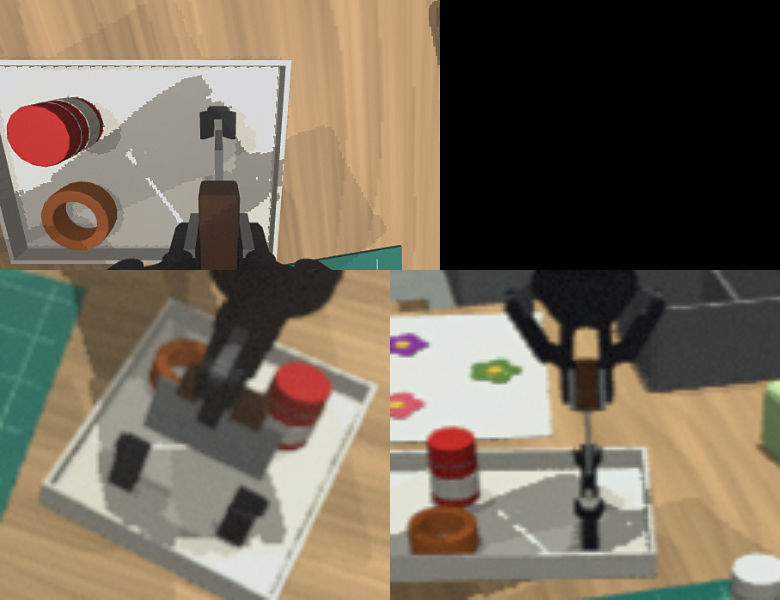

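The scraper hangs square above the guides: in the wrist view the blade at (218,150) lines up with the guide slot at (218,122). The blade edges are at −43.5 and +46.6 in tray y, so it sits 1.5 mm too far in +y. I correct for that and lower to just above the mouth.

send_rows(
  plan=[
    [255,10,-0.5,1.5,0,0,0],
    [255,20,-0.5,1.5,0,0,0],
    [255,27,-0.5,1.5,0,0,0],
    [255,27,-0.5,1.5,0,0,0],
    [255,27,-0.5,1.5,0,0,0],
  ],
)

```text
time: 30.9
ee_pos: [584.2, 310.4, 61.7]
orientation: [-0.938, 1.57, -2.706]
contact_force: [-0.4, 0.5, -0.5]
gripper_width: 16.9
```

Run:
```python
from h import *
from station import read_camera
go((585.2,311.7,62,-11.3))
for n in("wrist","scene"):
    c=read_camera(n); W=cloud(c)
    g=np.array([585.2,311.7]); a=-.197; d=W[...,:2]-g; tx=d[...,0]*np.cos(a)+d[...,1]*np.sin(a); ty=-d[...,0]*np.sin(a)+d[...,1]*np.cos(a); z=W[...,2]
    m=(abs(tx)<8)&(abs(ty)<60)&(abs(ty)>34)&(z>54)&(z<94)
    q=np.c_[tx[m],ty[m],z[m]]; print(n,len(q),np.percentile(q,[2,50,98],0).round(1))
```

```text
t 30.9 at [584.2 310.4  61.7] jaw -11.3 tilt 0.03 w 16.9 F [-0.4  0.5 -0.5] j [ 0.39  0.7   1.59 -0.    0.85  0.59]
(585.2, 311.7, 62, -11.3) -> [-0.3, 0.7, -1.5] [0.0, 0.0, 0.0]
wrist 167 [[-2.7 44.9 54.7]
 [-0.7 45.2 77. ]
 [ 1.1 45.5 93.1]]
scene 135 [[ -2.7 -44.1  55.8]
 [ -0.5  35.4  75.6]
 [  1.6  45.3  92.6]]
```

Blade centred to 0.3 mm in y. I insert with a 0.7 mm x correction.

send_rows(
  plan=[
    [255,5,0.7,0,0,0,0],
    [255,10,0.7,0,0,0,0],
    [255,15,0.7,0,0,0,0],
    [255,20,0.7,0,0,0,0],
    [255,25,0.7,0,0,0,0],
    [255,25,0.7,0,0,0,0],
  ],
)

```text
time: 31.6
ee_pos: [584.6, 310.0, 36.2]
orientation: [-0.95, 1.57, -2.718]
contact_force: [-0.9, 0.3, -0.5]
gripper_width: 16.7
```

```bash
python3 -c "
from h import *
go((585.2,310.7,21.5,-11.3))"
```

```text
t 31.6 at [584.6 310.   36.2] jaw -11.3 tilt 0.07 w 16.7 F [-0.9  0.3 -0.5] j [ 0.39  0.74  1.61 -0.    0.8   0.59]
(585.2, 310.7, 21.5, -11.3) -> [14.7, 0.5, -0.8] [0.0, 0.0, 0.1]
```

Entering freely (edge at about z = 19, no force). I go on down to the floor.

send_rows(
  plan=[
    [255,4,0,0,0,0,0],
    [255,8,0,0,0,0,0],
    [255,12,0,0,0,0,0],
    [255,14,0,0,0,0,0],
    [255,14,0,0,0,0,0],
    [255,14,0,0,0,0,0],
  ],
)

```text
time: 32.2
ee_pos: [585.0, 310.2, 23.1]
orientation: [1.857, 1.571, 0.089]
contact_force: [0.9, -0.3, 0.1]
gripper_width: 17.1
```

send_rows(
  plan=[
    [255,1,0,0,0,0,0],
    [255,1,0,0,0,0,0],
    [255,1,0,0,0,0,0],
  ],
)

```text
time: 32.5
ee_pos: [585.0, 310.2, 22.2]
orientation: [1.989, 1.571, 0.221]
contact_force: [0.4, -0.3, 0.1]
gripper_width: 17.2
```

Within 1 mm of the floor. Release and rise.

send_rows(
  plan=[
    [255,0.7,0,0,0,0,0],
    [255,0.7,0,0,0,0,0],
    [130,0.7,0,0,0,0,0],
    [130,0.7,0,0,0,0,0],
    [130,0.7,0,0,0,0,0],
    [130,0.7,0,0,0,0,0],
    [130,-5,0,0,0,0,0],
    [130,-20,0,0,0,0,0],
    [130,-50,0,0,0,0,0],
    [130,-95,0,0,0,0,0],
    [130,-130,0,40,0,0,0],
    [130,-130,0,80,0,0,0],
    [130,-130,0,80,0,0,0],
    [130,-130,0,80,0,0,0],
  ],
)

```text
time: 33.9
ee_pos: [569.6, 231.2, 153.7]
orientation: [2.067, 1.569, 0.298]
contact_force: [0.4, 0.3, 0.4]
gripper_width: 42.3
```

Run:
```python
from h import *
from station import read_camera
go()
g=np.array([585.2,311.7]); a=-.197
for n in("wrist","scene","side"):
    c=read_camera(n); W=cloud(c); im=c["pixels"]
    d=W[...,:2]-g; tx=d[...,0]*np.cos(a)+d[...,1]*np.sin(a); ty=-d[...,0]*np.sin(a)+d[...,1]*np.cos(a); z=W[...,2]
    m=(abs(tx)<14)&(abs(ty)<29)&(z>60)&(z<95); q=np.c_[tx[m],ty[m],z[m]]; print(n,"handle",len(q),np.percentile(q,[2,50,98],0).round(1) if len(q) else "")
    for nm,x,y,z0 in(("yellow",496.5,-276,55),("red",474.5,374.5,55),("white",679,117.5,55)):
        q=heights(c,x-35,x+35,y-35,y+35,z0,80)
        if len(q)>60: print(" ",nm,len(q),circ(q[:,:2],21.5).round(1),np.percentile(q[:,2],[50,95]).round(1))
    q=heights(c,515,600,-420,-330,22,45); print("  mallet",np.percentile(q[:,2],[50,97]).round(1) if len(q)>30 else "")
    q=heights(c,420,490,258,330,24,60); print("  tape",np.percentile(q[:,2],[50,97]).round(1) if len(q)>30 else "")
    if n=="scene": cv2.imwrite("pics/f10.png",cv2.resize(im[90:290,110:480,::-1],None,fx=2.1,fy=2.1))
```

```text
t 33.9 at [569.6 231.2 153.7] jaw -11.4 tilt 0.11 w 42.3 F [0.4 0.3 0.4] j [0.28 0.53 1.65 0.   0.96 0.48]
wrist handle 2318 [[ -9.4 -27.7  72.6]
 [ -0.8   1.9  74.4]
 [  8.   28.1  75.8]]
  red 3190 [474.7 373.6] [64.4 65.6]
  white 1741 [679.7 118.4] [63.2 64.4]
  mallet 
  tape [28.3 29.7]
scene handle 279 [[ -9.1 -27.6  60.7]
 [  5.    0.5  73.3]
 [  8.9  27.6  76.1]]
  yellow 159 [ 496.5 -275.5] [64.2 66.8]
  red 243 [473.9 374.6] [63.9 65.9]
  white 271 [679.1 119. ] [63.1 65.3]
  mallet [28.7 35.4]
  tape [28.  30.4]
side handle 91 [[-10.8 -28.8  62.6]
 [ -2.7  -7.8  73.7]
 [  5.5  26.6  75.9]]
  yellow 532 [ 494.6 -278.4] [63.7 65.4]
  red 141 [472.2 372.5] [63.1 65.4]
  white 187 [676.4 116.1] [62.4 64.9]
  mallet [29.9 34.7]
  tape [27.2 29.6]
```

View pics/f10.png

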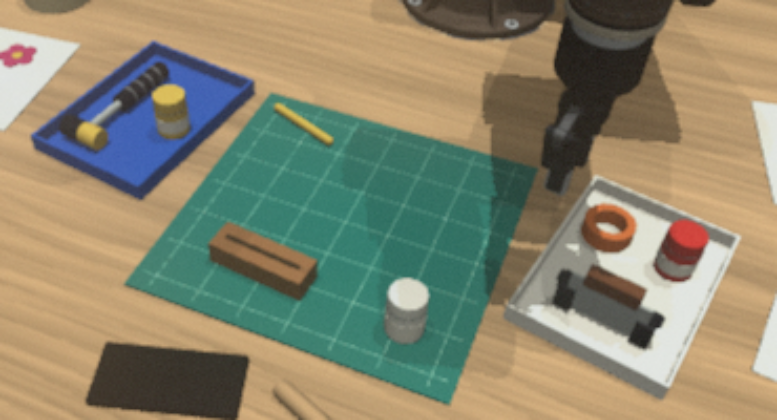

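The final view shows the mallet and yellow jar in the blue tray. The tape, the red jar and the scraper (seated in its guides) are in the white tray, and the white jar is in place. The handle top at 74.4 matches floor 4 + 70. I hand in.

```bash
python3 -c "
from station import ctrl
print(ctrl.sign_off())"
```

```text
the job is handed in; nothing more can be done
None
```

Both kits are made up and the job was handed in at about 34 s of robot time, with the gripper clear of everything.

- **Blue tray:** the mallet lies flat on the floor (head top at z ≈ 34–35 mm) and the yellow jar stands upright (top at z ≈ 64 mm).
- **White tray:** the tape roll lies flat (top at z ≈ 28 mm) and the red jar stands upright (top at z ≈ 64 mm). The scraper is in the guides with its handle top at 74.4 mm; 74 mm is what it should read when resting on the floor.
- **White jar:** it reads within 1 mm of its starting position in all three cameras.

**What went wrong or disagreed:**
- **Missed grasps:** the first two grasps on the mallet closed on nothing. The fingertips are about 25 mm higher than the reported TCP implies. I measured this with the wrist camera and allowed for it in every later move.
- **Camera disagreement:** the scene and side cameras differ by about 2–3 mm in x and y. I relied on the wrist camera for the fine positions.

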